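# Scan the blue-banded screw box

### The arm

A 6-joint arm with a two-finger parallel gripper is mounted at the origin on a cart in front of the work surface, level with it; the furniture and walls round the work are solid. World frame = base frame: x ahead of the robot, y to its left, z up, the work surface at z = 0. Lengths are in m, angles in degrees, forces in N, time in s.
With the tool pointing down it reaches from about 0.35 to 0.725 m from the base axis. Payload 4.3 kg.
Tool frame: the origin (TCP) lies at the very end of the fingers, on their centre line; the grasp point (between the pads) lies 19 mm behind it; z points along the fingers, y is the line along which they close (so a half turn about z gives the same grasp; the last joint's range is limited). The gripper opens to 85 mm and grips with 20 to 120 N. Pads are 22 mm wide; open, the fingers measure 114 mm over their backs; the gripper's body (76 mm by 85 mm) begins 54 mm behind the grasp point. The pads swing forward as they close: fully open they stand 13 mm farther back than shut.
Start: joints at [-72.611, 21.618, 4.641, 73.018, 0, 83.68], TCP at [0.231, -0.527, 0.231] pointing down, gripper open.
Joint ranges: [-156.06, 156.06], [-48.1, 94.91], [-58.44, 69.94], [-101.28, 121.22], [-78.64, 73.56], [-180, 180]. Speed limits (degrees/s): [147.25, 147.25, 180, 180, 180, 180].

### API

Orientations are given as [roll, pitch, yaw] about the fixed x, y, z axes, in that order (R = Rz(yaw) Ry(pitch) Rx(roll)).
In Python, from station import read_state, eyes, r gives the robot as it stands. The module is installed in compiled form; this text tells all that it offers.
- The arm moves only by the tool send_rows, never from a script. Its argument "steps" is a list of rows, each an object of numbers: "gripper": the opening, from 0 (shut) to 1 (fully open); "tx", "ty", "tz": the shift along the tool's x, y, z in m; "twist": the turn about the tool's z in degrees. A call has 1 to 5 rows; each row shifts and turns the commanded pose from where the row before left it, along the tool's axes as they then stand; what a row does not reach is not made up. A row lasts 1/12 s, in which the tool goes at most 41.7 mm and 7.16 degrees, less where a joint would pass 70% of its speed; a pose out of reach is approached as far as the arm can. A call is refused whole if a number of a shift passes 0.0417 or a number of a turn 7.16, either way. A call with a gripper value outside its range is refused whole. The fingers move at their own pace and stop on an object; "squeeze" is the grip in N (left out, the last holds). Time passes only in rows, so rows that do not move let the fingers close. It gives the time, the measured TCP pose, the force, the opening and the grip force at its end, in the units of the state.
- read_state(): the state, without advancing time (a new reading comes with each control period).
- eyes.snapshot(name): name is "scene" or "top" or "wrist"; returns a dict with "image" (480x640x3 uint8, red, green, blue), "range_z" (480x640 float32, m along the optical axis (not along the pixel's ray), 0 where there is no reading), "fx", "fy", "cx", "cy" (pixels), "R" (3x3) and "t" (3): a world point X has camera coordinates R X + t; the wrist camera has in their place "T_tool_cam" (4x4, takes a point from camera to tool coordinates, whose origin is the TCP and whose axes are the flange's). Camera axes: x right, y down, z forward; pixel columns grow to the right and rows downward; lengths in m; the calibration is good to about 2 mm. A picture is of the moment at which its call begins: read the wrist's pose just before it.
- r.hand_in(): hands the job in; it is judged then, once.
The state is a dict: "t": time; "qpos": joint angles; "qvel": joint speeds; "effort": joint torques, N m; "ee_pos": TCP position; "eef_rot": TCP orientation; "wrist_force": force on the tool from outside, world axes, zero at the start; "ft_torque": the same for the moment, N m; "width": opening from 0.0 (shut) to 1.0 (fully open); "grip_force": force on a finger pad.
Only numpy, scipy, OpenCV 4.12 (cv2) and the standard library are available. Lean on these libraries where they do the work, as an engineer would, in place of code of your own. Each camera call takes 0.05 s, during which the arm holds its last target. There are 200 camera calls.

### The job

Pick up the yellow barcode scanner and hold it still for about two seconds with its dark red window pointing level and squarely at the middle of the barcode label on the blue-banded screw box, the window about 10 cm in front of the label. Then stand the scanner upright back on the middle of its round charging pad and let go. Do not move the two screw boxes.

Things in the scene. Friction and masses are not known exactly. Their poses are not given: they have to be found in the camera images.
- scanner: Barcode scanner standing on the pad; reads by itself. Origin: centre of the underside of its round foot (74 mm dia); z up, x the way its window looks. A handle carries the yellow head: 100 mm long (x -50 to 50), 40 mm wide in y, z 78 to 122 mm, flat sides; grasp it across the 40 mm from above. Dark red window on the head's front end, centred at x 50, y 0, z 100 mm; beam along +x. 0.25 kg.
- label_blue (a point): Centre of the white barcode label (60 mm wide, 40 high) on the robot-side face of the blue-banded cardboard screw box, 120 mm above the bench. x points level into the box, away from a reader in front; y left along the face, z up. Box: blue band and top edge, 60 mm deep (x), 90 wide, 160 high, 0.7 kg, loose; label in the middle of its width.
- carton_orange: The other screw box, alike in size, shape and label but with an orange band and orange top edge. Not to be scanned or moved. Origin: centre of its underside; z up, x points away from its labelled front.
- pad: Round black charging pad fixed to the bench, 144 mm diameter (flat top 132 mm), 8 mm thick. Origin: centre of its underside; its top is at z = +8 mm. The scanner stands on its middle.
There are look-alikes about, which are no part of the job. There is more than one size of the scanner; the one meant has the size given above.

How it is judged (in metres and radians):
On the way:
1. for 1 s: window 50 to 150 mm before the blue box's label, beam axis within 20 mm of its centre each way and 15 degrees of square on, scanner still (under 30 mm/s, 0.3 rad/s) (x of label_blue in the frame of scanner between 0.1 and 0.2 m and y of label_blue in the frame of scanner between -0.02 and 0.02 m and z of label_blue in the frame of scanner between 0.08 and 0.12 m and x of scanner in the frame of label_blue below -0.05 m and angle between the x axis of scanner and the x axis of label_blue, either way round below 0.26 rad and linear speed of scanner below 0.03 m/s and angular speed of scanner below 0.3 rad/s), for 1 s.
At the end, for the whole second after the job is handed in: The scanner stands upright (within 6 degrees) and at rest on the charging pad, its foot's centre within 30 mm of the pad's centre, and both screw boxes are within 20 mm of where they were (horizontal distance between scanner and pad below 0.03 m and z of scanner in the frame of pad between 0.003 and 0.013 m and angle between scanner's own z axis and vertical below 0.1 rad and linear speed of scanner below 0.02 m/s and distance of each of label_blue, carton_orange from where it was at the start of the episode below 0.02 m); the robot touches nothing.
It fails at once if a screw box is moved by more than 20 mm (distance of any of label_blue, carton_orange from where it was at the start of the episode above 0.02 m).
It also fails if it takes over 48 s, if anything falls off the work surface, if the arm or the gripper's body presses on something with over 40 N, if the wrist force passes 120 N, or if a joint passes its speed limit or range.

## Working session

There is one attempt and no reset: what is moved stays moved. The work goes in short steps, Python scripts to look and compute and a tool call to move; the robot and the scene stay as the last step left them, time stands still between calls to the robot, and variables do not carry over. Pictures are saved under pics/ and viewed, at most 10 in all, crops included, and the job is handed in when it is done.

Besides the shell and the picture viewer there is one more tool, called after "Emit:" as name(argument=value, ...), one argument or row to a line, values as JSON. send_rows: Moves the arm, as the interface text tells. Its arguments: {"type":"object","properties":{"steps":{"type":"array","items":{"type":"object","properties":{"gripper":{"type":"number"},"tx":{"type":"number"},"ty":{"type":"number"},"tz":{"type":"number"},"twist":{"type":"number"}}}},"squeeze":{"type":"number"}},"required":["steps"]}

```bash
mkdir -p pics; cat > h.py <<'E'
import numpy as np, cv2
from station import read_state, eyes, r
def snap(n):
    s=eyes.snapshot(n); return s
def cloud(s):
    v,u=np.mgrid[0:480,0:640]; z=s["range_z"]
    P=np.stack([(u-s["cx"])/s["fx"]*z,(v-s["cy"])/s["fy"]*z,z],-1)
    return (P-s["t"])@s["R"], z>0
E
python3 - <<'E'
from h import *
for n in("scene","top"):
    s=snap(n); cv2.imwrite(f"pics/{n}0.png",s["image"][:,:,::-1]); np.savez(f"{n}0.npz",**s)
print(read_state())
E
```

```text
{'t': 0.1, 'qpos': array([-7.26124064e+01,  2.16583352e+01,  4.57114395e+00,  7.30194647e+01,
       -1.50744462e-03,  8.36814522e+01]), 'qvel': array([ 0.03570919, -0.17007086,  0.18920153,  0.06667843, -0.02155744,
        0.03259316]), 'effort': array([ 9.23587504e-04, -4.64695179e+01,  2.70582193e+01,  1.19752513e-02,
       -1.12026933e-04,  2.61725468e-06]), 'ee_pos': array([ 0.23100685, -0.52590767,  0.23045186]), 'eef_rot': array([-1.79893826e+02, -1.02398445e-02,  2.37061334e+01]), 'wrist_force': array([-0.5163992 ,  0.01270955, -0.01230671]), 'ft_torque': array([ 0.03651721, -0.07515595,  0.00327966]), 'grip_force': 0.0, 'width': 1.0007939614883574}
```

View pics/scene0.png

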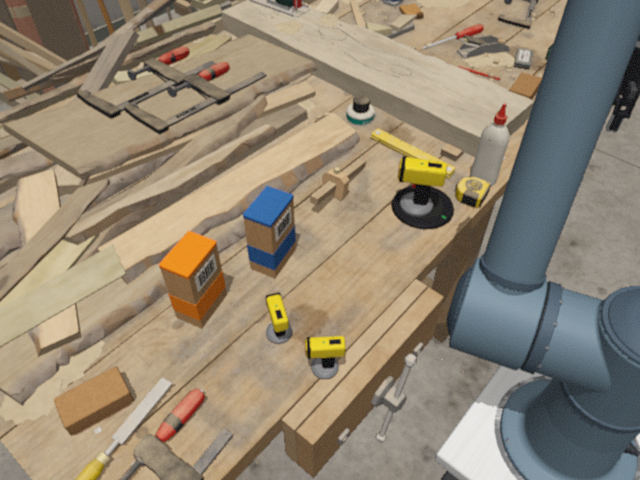

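View pics/top0.png

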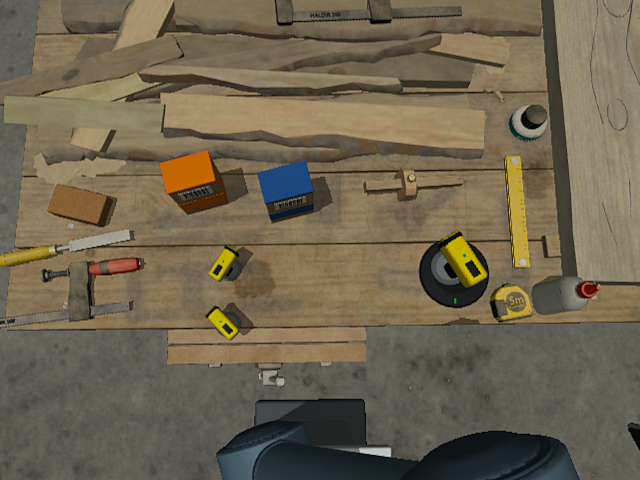

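The scene view shows the large yellow scanner on its black pad at (425,190). The blue box is at (270,230), the orange box at (193,280), and two smaller decoy scanners stand at (278,320) and (325,355). In the top view the scanner is at (463,260), the pad at (454,271), the blue box at (287,190) and the orange box at (195,182).

```bash
python3 - <<'E'
from h import *
s=dict(np.load("top0.npz")); P,ok=cloud(s); im=s["image"]; hsv=cv2.cvtColor(im,cv2.COLOR_RGB2HSV)
v,u=np.mgrid[0:480,0:640]
def roi(a,b,c,d): return ok&(u>=a)&(u<b)&(v>=c)&(v<d)
def rep(n,m):
    Q=P[m]; rc=cv2.minAreaRect((Q[:,:2]*1000).astype(np.float32)); print(n,m.sum(),"z",np.percentile(Q[:,2],[5,50,95]).round(3),"rect c",np.round(rc[0],1),"size",np.round(rc[1],1),"ang",round(rc[2],1),"med",np.median(Q,0).round(3)); print(cv2.boxPoints(rc).round(0).tolist())
z=P[...,2]
rep("blue top",roi(250,335,150,235)&(z>.15)); rep("orange top",roi(150,240,140,225)&(z>.15))
rep("head",roi(400,500,220,310)&(z>.115)&(z<.15))
m=roi(400,500,220,315)&(z>.004)&(z<.012)&(hsv[...,2]<90); rep("pad",m)
c,rad=cv2.minEnclosingCircle((P[m][:,:2]*1000).astype(np.float32)); print("pad circ",c,rad)
for n,R in(("dec1",(200,245,240,285)),("dec2",(200,245,300,345))):
    rep(n,roi(*R)&(z>.02))
rep("bench",roi(300,400,200,300))
h=cv2.resize(im[220:320,400:500],(500,500),interpolation=cv2.INTER_CUBIC); h2=cv2.resize(im[150:240,240:330],(500,500),interpolation=cv2.INTER_CUBIC)
#label
for nm in ("scene",):
    s=dict(np.load("scene0.npz")); P,ok=cloud(s); z=P[...,2]
    rep("blue top sc",roi(240,300,180,280)&(z>.15)); 
    m=roi(240,300,180,280)&(z>.02)&(z<.15); rep("blue sides",m)
    rep("head sc",roi(390,455,150,225)&(z>.115)&(z<.15))
cv2.imwrite("pics/crop.png",np.hstack([h,h2])[:,:,::-1][:, :, :]) if 0 else cv2.imwrite("pics/crop.png",cv2.resize(np.hstack([h,h2]),(800,400))[:,:,::-1])
E
```

```text
blue top 1671 z [0.156 0.159 0.162] rect c [632.2  33.4] size [62.  91.1] ang 14.2 med [0.631 0.033 0.159]
[[591.0, 70.0], [613.0, -18.0], [673.0, -3.0], [651.0, 85.0]]
orange top 1664 z [0.156 0.159 0.162] rect c [653.6 211.2] size [62.  91.8] ang 15.2 med [0.652 0.211 0.159]
[[612.0, 247.0], [636.0, 159.0], [696.0, 175.0], [672.0, 264.0]]
head 1235 z [0.121 0.128 0.131] rect c [ 493.7 -289.6] size [100.6  41.6] ang 30.0 med [ 0.492 -0.288  0.128]
[[440.0, -297.0], [461.0, -333.0], [548.0, -283.0], [527.0, -246.0]]
pad 1573 z [0.004 0.007 0.01 ] rect c [ 479.8 -310. ] size [158.1 135.9] ang 79.1 med [ 0.452 -0.292  0.007]
[[398.0, -375.0], [532.0, -400.0], [562.0, -245.0], [428.0, -219.0]]
pad circ (467.6437683105469, -316.41741943359375) 90.2591552734375
dec1 596 z [0.06  0.08  0.084] rect c [498.5 157.2] size [29.2 68.2] ang 57.6 med [0.496 0.155 0.08 ]
[[462.0, 163.0], [520.0, 127.0], [535.0, 151.0], [478.0, 188.0]]
dec2 579 z [0.069 0.081 0.084] rect c [385.9 156.8] size [68.2 27.8] ang 43.8 med [0.385 0.155 0.081]
[[352.0, 143.0], [371.0, 123.0], [420.0, 170.0], [401.0, 190.0]]
bench 9959 z [-0.005 -0.002  0.002] rect c [537.9 -93.7] size [208.9 209.9] ang 89.1 med [ 0.535 -0.092 -0.002]
[[431.0, -197.0], [641.0, -200.0], [644.0, 9.0], [435.0, 12.0]]
blue top sc 1265 z [0.154 0.161 0.163] rect c [631.2  34. ] size [62.2 93.7] ang 14.8 med [0.628 0.038 0.161]
[[589.0, 71.0], [613.0, -19.0], [673.0, -3.0], [649.0, 87.0]]
blue sides 3090 z [0.028 0.072 0.142] rect c [694.4 -15.3] size [126.2 266.5] ang 39.8 med [0.616 0.038 0.072]
[[561.0, 47.0], [731.0, -158.0], [828.0, -77.0], [657.0, 128.0]]
head sc 768 z [0.117 0.129 0.133] rect c [ 492.9 -288.1] size [99.5 46.7] ang 29.6 med [ 0.49  -0.283  0.129]
[[438.0, -292.0], [461.0, -333.0], [548.0, -284.0], [525.0, -243.0]]
```

View pics/crop.png

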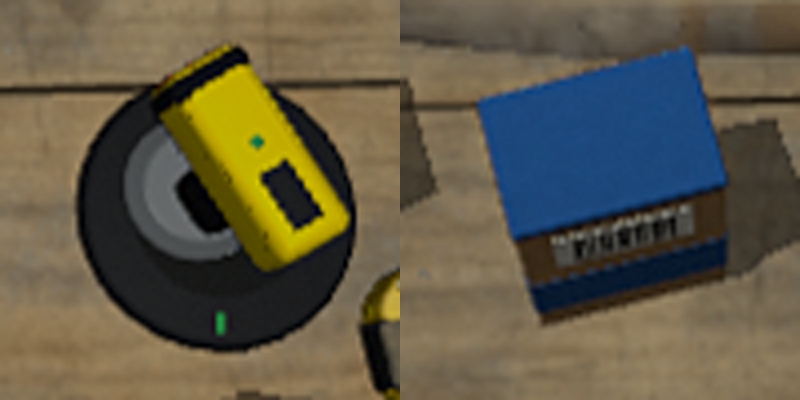

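The crop shows the scanner's dark window end at upper left (200,75), so the window looks along about +30°. The label is on the blue box's robot-side face at (625,235). Next I check the pad centre and plan the moves.

```bash
python3 - <<'E'
from h import *
s=dict(np.load("top0.npz")); P,ok=cloud(s); im=s["image"]; hsv=cv2.cvtColor(im,cv2.COLOR_RGB2HSV)
def ray(u,v,h):
    d=s["R"].T@np.array([(u-s["cx"])/s["fx"],(v-s["cy"])/s["fy"],1]); c=-s["R"].T@s["t"]; return c+d*(h-c[2])/d[2]
m=((hsv[...,2]<62)).astype(np.uint8); m[:, :405]=0; m[:,494:]=0; m[:225]=0; m[312:]=0
n,l,st,_=cv2.connectedComponentsWithStats(m); k=1+np.argmax(st[1:,4]); print(st[k])
cs,_=cv2.findContours((l==k).astype(np.uint8),cv2.RETR_EXTERNAL,cv2.CHAIN_APPROX_NONE); h=cv2.convexHull(max(cs,key=cv2.contourArea))
p=np.array([ray(*q[0],.004)[:2]*1000 for q in h],np.float32)
A=np.c_[2*p,np.ones(len(p))]; sol=np.linalg.lstsq(A,(p**2).sum(1),rcond=None)[0]; print("pad c",sol[:2],"r",np.sqrt(sol[2]+sol[0]**2+sol[1]**2))
print("crop est", ray(454,274.3,.006), "foot est", ray(449,268,.015))
print("cam",-s["R"].T@s["t"])
st=read_state(); c=np.array([.4937,-.2893]); d=c-st["ee_pos"][:2]; y=np.radians(30); x=np.array([np.cos(y),np.sin(y)]); t=np.array([np.sin(y),-np.cos(y)]); print("delta in tool axes at yaw30",d@x,d@t)
# bottle and obstacles between
v,u=np.mgrid[0:480,0:640]
for a in((520,600,260,320),(490,535,280,325)):
    q=P[ok&(u>a[0])&(u<a[1])&(v>a[2])&(v<a[3])&(P[...,2]>.03)]; print(q.min(0).round(2),q.max(0).round(2))
E
```

```text
[ 405  232   84   76 2031]
pad c [ 498.56103197 -295.48082149] r 82.82312018960208
crop est [ 0.47950218 -0.30247065  0.006     ] foot est [ 0.4912798  -0.29079452  0.015     ]
cam [ 0.3400686  -0.01119941  1.06006292]
delta in tool axes at yaw30 0.3458027780524672 -0.07356167638325489
[ 0.39 -0.58  0.03] [ 0.5  -0.42  0.21]
[ 0.38 -0.44  0.03] [ 0.45 -0.37  0.04]
```

Emit:
send_rows(
  squeeze=40,
  steps=[
    {"gripper":1,"twist":-6.3,"tz":-0.03},
    {"gripper":1,"ty":-0.037},
    {"gripper":1,"ty":-0.037},
    {"gripper":1,"tx":0.038},
    {"gripper":1,"tx":0.038},
  ],
)

```text
schema error: expected keys gripper, tx, ty, tz, twist
```

Emit:
send_rows(
  steps=[
    {"tx":0.04},
    {"tx":0.04},
    {"tx":0.04},
    {"tx":0.04},
    {"tx":0.04},
  ],
)

```text
schema error: expected keys gripper, tx, ty, tz, twist
```

Emit:
send_rows(
  steps=[
    {"tx":0.035},
    {"tx":0.03},
    {"tx":0.005},
    {"tx":0},
    {"tx":0},
  ],
)

```text
schema error: expected keys gripper, tx, ty, tz, twist
```

```bash
cat >> h.py <<'E'
from scipy.spatial.transform import Rotation
def wcloud(n):
    st=read_state(); s=snap("wrist"); T=np.eye(4); T[:3,:3]=Rotation.from_euler("xyz",st["eef_rot"],degrees=True).as_matrix(); T[:3,3]=st["ee_pos"]
    M=T@s["T_tool_cam"]; s["R"]=M[:3,:3].T; s["t"]=-s["R"]@M[:3,3]
    cv2.imwrite(f"pics/{n}.png",s["image"][:,:,::-1]); np.savez(n+".npz",**s); P,ok=cloud(s); return st,s,P,ok
E
python3 - <<'E'
from h import *
st,s,P,ok=wcloud("w1"); print(st["t"],st["ee_pos"],st["eef_rot"],st["width"])
m=ok&(P[...,2]>.11)&(P[...,2]<.14)
Q=P[m]; rc=cv2.minAreaRect((Q[:,:2]*1000).astype(np.float32)); print(m.sum(),rc,Q[:,2].min(),Q[:,2].max())
E
```

```text
0.1 [ 0.23100685 -0.52590767  0.23045186] [-1.79893826e+02 -1.02398445e-02  2.37061334e+01] 1.0007939614883574Traceback (most recent call last):
  File "<stdin>", line 4, in <module>
    return umr_minimum(a, axis, None, out, keepdims, initial, where)
ValueError: zero-size array to reduction operation minimum which has no identity
```

View pics/w1.png

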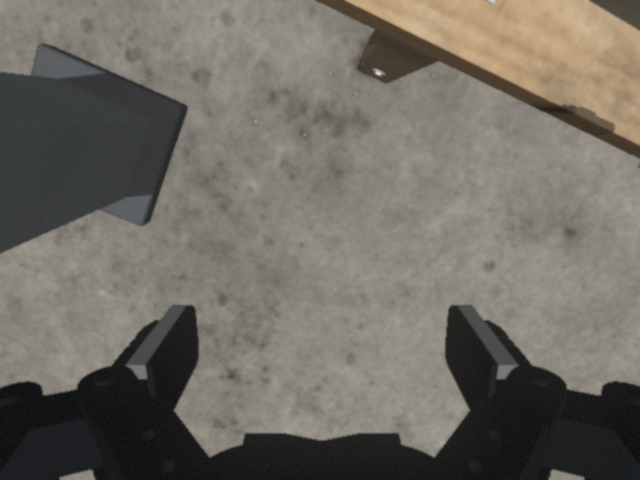

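The calls were refused because every row must carry all five keys. The picture is the wrist view from the start pose, showing only floor and the open fingers at (170,340) and (475,340). I'll resend with all keys.

Emit:
send_rows(
  squeeze=40,
  steps=[
    {"gripper":1,"tx":0,"ty":0,"tz":-0.03,"twist":-6.3},
    {"gripper":1,"tx":0,"ty":-0.037,"tz":0,"twist":0},
    {"gripper":1,"tx":0,"ty":-0.037,"tz":0,"twist":0},
    {"gripper":1,"tx":0.038,"ty":0,"tz":0,"twist":0},
    {"gripper":1,"tx":0.038,"ty":0,"tz":0,"twist":0},
  ],
)

```text
t: 0.57
ee_pos: [0.258, -0.4228, 0.2608]
eef_rot: [-179.9, -0.0, 29.7]
wrist_force: [1.6, -0.8, 1.2]
width: 1.003
grip_force: 0.0
```

Emit:
send_rows(
  steps=[
    {"gripper":1,"tx":0.04,"ty":0,"tz":0,"twist":0},
    {"gripper":1,"tx":0.04,"ty":0,"tz":0,"twist":0},
    {"gripper":1,"tx":0.04,"ty":0,"tz":0,"twist":0},
    {"gripper":1,"tx":0.04,"ty":0,"tz":0,"twist":0},
    {"gripper":1,"tx":0.04,"ty":0,"tz":0,"twist":0},
  ],
)

```text
t: 0.98
ee_pos: [0.4345, -0.3229, 0.2611]
eef_rot: [-180.0, 0.0, 30.0]
wrist_force: [0.6, -1.1, 0.2]
width: 1.002
grip_force: 0.0
```

Emit:
send_rows(
  steps=[
    {"gripper":1,"tx":0.035,"ty":0,"tz":0,"twist":0},
    {"gripper":1,"tx":0.03,"ty":0,"tz":0,"twist":0},
    {"gripper":1,"tx":0.005,"ty":0,"tz":0,"twist":0},
    {"gripper":1,"tx":0,"ty":0,"tz":0,"twist":0},
    {"gripper":1,"tx":0,"ty":0,"tz":0,"twist":0},
  ],
)

```text
t: 1.4
ee_pos: [0.4933, -0.2894, 0.2609]
eef_rot: [-180.0, 0.1, 30.0]
wrist_force: [0.2, -0.2, 0.0]
width: 1.003
grip_force: 0.0
```

```bash
python3 - <<'E'
from h import *
st,s,P,ok=wcloud("w2"); print(st["t"],st["ee_pos"],st["eef_rot"],st["width"])
m=ok&(P[...,2]>.11)&(P[...,2]<.14)
Q=P[m]; rc=cv2.minAreaRect((Q[:,:2]*1000).astype(np.float32)); print(m.sum(),rc,Q[:,2].min(),Q[:,2].max())
E
```

```text
1.4 [ 0.49334027 -0.28940352  0.26090671] [-1.79965806e+02  6.27518597e-02  3.00356987e+01] 1.002636981169795
8783 ((454.0898742675781, -350.8217468261719), (249.86427307128906, 73.34371185302734), 55.15317153930664) 0.11005894385015833 0.13995077264614458
```

View pics/w2.png

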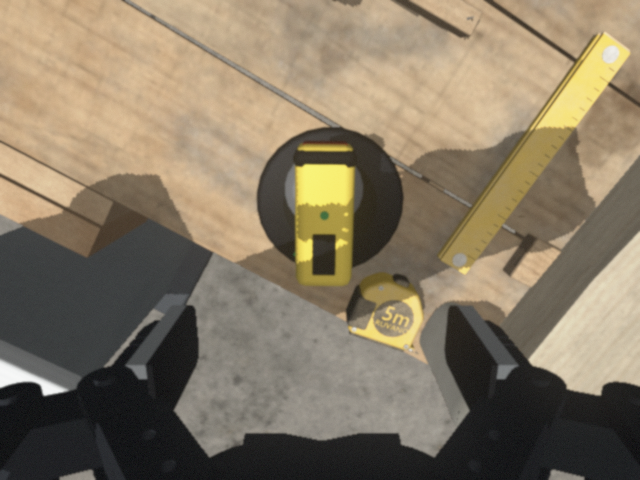

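The wrist view shows the scanner head at (323,215), square to the fingers and centred between them (midline about column 322), with the pad around (331,197). I'll measure the head and the pad from here.

```bash
python3 - <<'E'
from h import *
s=dict(np.load("w2.npz")); P,ok=cloud(s); v,u=np.mgrid[0:480,0:640]
m=ok&(P[...,2]>.115)&(P[...,2]<.14)&(u>285)&(u<365)&(v>135)&(v<295)
Q=P[m]; print(cv2.minAreaRect((Q[:,:2]*1000).astype(np.float32)),np.median(Q[:,2]))
def ray(u,v,h):
    d=s["R"].T@np.array([(u-s["cx"])/s["fx"],(v-s["cy"])/s["fy"],1]); c=-s["R"].T@s["t"]; return c+d*(h-c[2])/d[2]
g=cv2.cvtColor(s["image"],cv2.COLOR_RGB2GRAY)
# pad outer edge by hand-picked extremes: columns 257..404 at row 196; top row 127
print("pad",ray(330.5,197,.006), "w",np.linalg.norm(ray(257,197,.004)-ray(404,197,.004)))
E
```

```text
((496.5413818359375, -289.89727783203125), (98.95603942871094, 41.40043258666992), 29.60546875) 0.1305624106631244
pad [ 0.4908247  -0.30119825  0.006     ] w 0.14212050845051594
```

Emit:
send_rows(
  steps=[
    {"gripper":1,"tx":0.0015,"ty":0,"tz":0.04,"twist":0},
    {"gripper":1,"tx":0,"ty":0,"tz":0.04,"twist":0},
    {"gripper":1,"tx":0,"ty":0,"tz":0.04,"twist":0},
    {"gripper":1,"tx":0,"ty":0,"tz":0.03,"twist":0},
    {"gripper":1,"tx":0,"ty":0,"tz":0.019,"twist":0},
  ],
)

```text
t: 1.87
ee_pos: [0.4914, -0.2883, 0.0887]
eef_rot: [-179.7, 0.1, 29.8]
wrist_force: [-0.4, 0.2, 0.2]
width: 1.001
grip_force: 0.0
```

Emit:
send_rows(
  steps=[
    {"gripper":1,"tx":0,"ty":0,"tz":0,"twist":0},
    {"gripper":0.3,"tx":0,"ty":0,"tz":0,"twist":0},
    {"gripper":0.3,"tx":0,"ty":0,"tz":0,"twist":0},
    {"gripper":0.2,"tx":0,"ty":0,"tz":0,"twist":0},
    {"gripper":0.2,"tx":0,"ty":0,"tz":0,"twist":0},
  ],
)

```text
t: 2.28
ee_pos: [0.4962, -0.2898, 0.0946]
eef_rot: [179.8, -0.1, 30.0]
wrist_force: [-5.7, 7.3, 18.9]
width: 0.463
grip_force: 39.1
```

Emit:
send_rows(
  steps=[
    {"gripper":0.1,"tx":0,"ty":0,"tz":0,"twist":0},
    {"gripper":0.1,"tx":0,"ty":0,"tz":0,"twist":0},
    {"gripper":0.1,"tx":0,"ty":0,"tz":0,"twist":0},
    {"gripper":0.1,"tx":0,"ty":0,"tz":0,"twist":0},
    {"gripper":0.1,"tx":0,"ty":0,"tz":0,"twist":0},
  ],
)

```text
t: 2.7
ee_pos: [0.4963, -0.2897, 0.0946]
eef_rot: [179.8, -0.1, 30.0]
wrist_force: [-1.1, 0.3, 5.8]
width: 0.464
grip_force: 41.3
```

Emit:
send_rows(
  squeeze=50,
  steps=[
    {"gripper":0.1,"tx":0,"ty":0,"tz":-0.01,"twist":0},
    {"gripper":0.1,"tx":0,"ty":0,"tz":-0.02,"twist":0},
    {"gripper":0.1,"tx":0,"ty":0,"tz":-0.025,"twist":0},
    {"gripper":0.1,"tx":0,"ty":0,"tz":-0.025,"twist":0},
    {"gripper":0.1,"tx":0,"ty":0,"tz":-0.02,"twist":0},
  ],
)

```text
t: 3.12
ee_pos: [0.4952, -0.2885, 0.1946]
eef_rot: [179.9, -0.0, 30.0]
wrist_force: [0.7, 0.2, -2.6]
width: 0.464
grip_force: 51.3
```

Emit:
send_rows(
  steps=[
    {"gripper":0.1,"tx":0,"ty":0,"tz":0,"twist":0},
    {"gripper":0.1,"tx":0,"ty":0,"tz":0,"twist":0},
    {"gripper":0.1,"tx":0,"ty":0,"tz":0,"twist":0},
  ],
)

```text
t: 3.37
ee_pos: [0.4945, -0.2881, 0.1911]
eef_rot: [-179.9, 0.0, 30.0]
wrist_force: [-0.1, 0.1, -3.5]
width: 0.463
grip_force: 51.4
```

```bash
python3 - <<'E'
from h import *
st,s,P,ok=wcloud("w3"); print(st["ee_pos"],st["eef_rot"])
t=snap("top"); sc=snap("scene"); np.savez("top1.npz",**t); np.savez("scene1.npz",**sc)
a=cv2.resize(t["image"][200:330,390:520],(400,400),interpolation=cv2.INTER_CUBIC); b=cv2.resize(sc["image"][100:260,370:530],(400,400),interpolation=cv2.INTER_CUBIC)
cv2.imwrite("pics/c1.png",np.hstack([a,b])[:,:,::-1])
E
```

```text
[ 0.4945342  -0.28811772  0.19107275] [-1.79904044e+02  4.15408329e-02  3.00145730e+01]
```

View pics/c1.png

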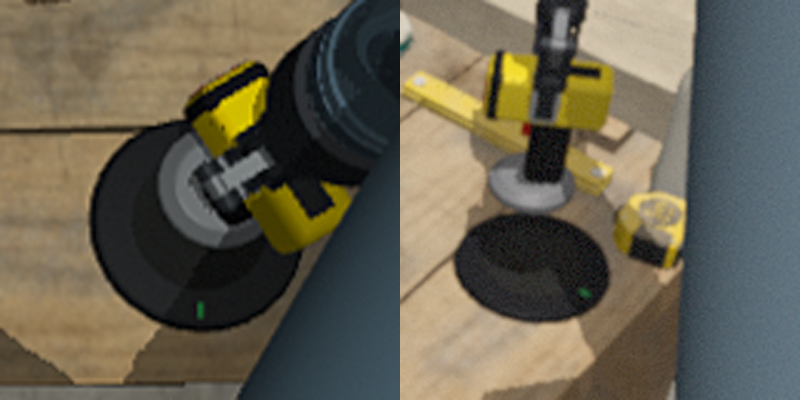

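View pics/w3.png

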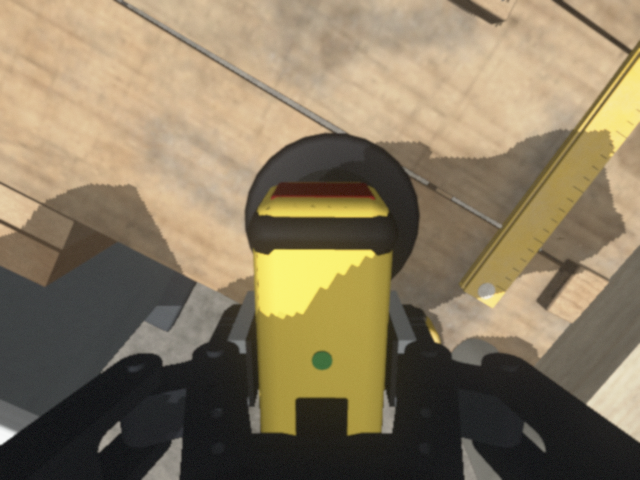

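The scene crop shows the scanner hanging upright over the empty pad, whose ellipse is centred near crop (531,267). The wrist view shows the head square in the fingers, with the dark red window facing ahead at (322,190). I'll carry it to the reading pose and measure the pad from the saved scene view.

Emit:
send_rows(
  steps=[
    {"gripper":0.1,"tx":0,"ty":0,"tz":0,"twist":5.3},
    {"gripper":0.1,"tx":0,"ty":0,"tz":0,"twist":5.2},
    {"gripper":0.1,"tx":0,"ty":0,"tz":0,"twist":5.2},
    {"gripper":0.1,"tx":0.003,"ty":-0.025,"tz":0,"twist":0},
    {"gripper":0.1,"tx":0.004,"ty":-0.035,"tz":0,"twist":0},
  ],
)

```text
t: 3.93
ee_pos: [0.4871, -0.2302, 0.1908]
eef_rot: [180.0, 0.0, 14.1]
wrist_force: [0.3, 0.8, -2.6]
width: 0.457
grip_force: 51.9
```

Emit:
send_rows(
  steps=[
    {"gripper":0.1,"tx":0.005,"ty":-0.04,"tz":0,"twist":0},
    {"gripper":0.1,"tx":0.005,"ty":-0.04,"tz":0,"twist":0},
    {"gripper":0.1,"tx":0.005,"ty":-0.04,"tz":0,"twist":0},
    {"gripper":0.1,"tx":0.005,"ty":-0.037,"tz":0,"twist":0},
    {"gripper":0.1,"tx":0.004,"ty":-0.03,"tz":0.01,"twist":0},
  ],
)

```text
t: 4.35
ee_pos: [0.4637, -0.0392, 0.1827]
eef_rot: [-180.0, -0.1, 14.4]
wrist_force: [0.9, 0.9, -3.2]
width: 0.461
grip_force: 52.0
```

Emit:
send_rows(
  steps=[
    {"gripper":0.1,"tx":0.002,"ty":-0.02,"tz":0.02,"twist":0},
    {"gripper":0.1,"tx":0,"ty":-0.01,"tz":0.03,"twist":0},
    {"gripper":0.1,"tx":0,"ty":0,"tz":0.02,"twist":0},
    {"gripper":0.1,"tx":0,"ty":0,"tz":0.005,"twist":0},
    {"gripper":0.1,"tx":0,"ty":0,"tz":0,"twist":0},
  ],
)

```text
t: 4.77
ee_pos: [0.4562, -0.0116, 0.1052]
eef_rot: [-179.9, 0.3, 14.3]
wrist_force: [-0.2, 0.8, -2.8]
width: 0.459
grip_force: 52.0
```

```bash
python3 - <<'E'
from h import *
st=read_state(); print(st["t"],st["ee_pos"],st["eef_rot"])
s=dict(np.load("scene1.npz"))
def ray(u,v,h):
    d=s["R"].T@np.array([(u-s["cx"])/s["fx"],(v-s["cy"])/s["fy"],1]); c=-s["R"].T@s["t"]; return c+d*(h-c[2])/d[2]
m=(s["image"].max(2)<62).astype(np.uint8); m[:185]=0; m[235:]=0; m[:,:385]=0; m[:,460:]=0
n,l,sx,_=cv2.connectedComponentsWithStats(m); k=1+np.argmax(sx[1:,4]); print(sx[k])
cs,_=cv2.findContours((l==k).astype(np.uint8),cv2.RETR_EXTERNAL,cv2.CHAIN_APPROX_NONE); h=cv2.convexHull(max(cs,key=cv2.contourArea))
p=np.array([ray(*q[0],.005)[:2]*1000 for q in h]); A=np.c_[2*p,np.ones(len(p))]; q=np.linalg.lstsq(A,(p**2).sum(1),rcond=None)[0]
print("pad",q[:2],np.sqrt(q[2]+q[0]**2+q[1]**2)); print(ray(422.6,206.8,.006))
# current scene: head and box
t=snap("scene"); np.savez("scene2.npz",**t); P,ok=cloud(t); cv2.imwrite("pics/s2.png",t["image"][:,:,::-1])
w=snap("top"); np.savez("top2.npz",**w); cv2.imwrite("pics/t2.png",w["image"][150:330,180:420,::-1])
a=cv2.resize(t["image"][150:330,220:400],(400,400),interpolation=cv2.INTER_CUBIC); b=cv2.resize(w["image"][130:290,220:380],(400,400),interpolation=cv2.INTER_CUBIC)
cv2.imwrite("pics/c2.png",np.hstack([a,b])[:,:,::-1])
E
```

```text
4.7667 [ 0.45618107 -0.01161603  0.10519554] [-179.88583179    0.29062536   14.3246017 ]
[ 392  185   62   44 2066]
pad [ 483.42228812 -302.85522539] 70.08811346649033
[ 0.48081465 -0.29936752  0.006     ]
```

View pics/c2.png

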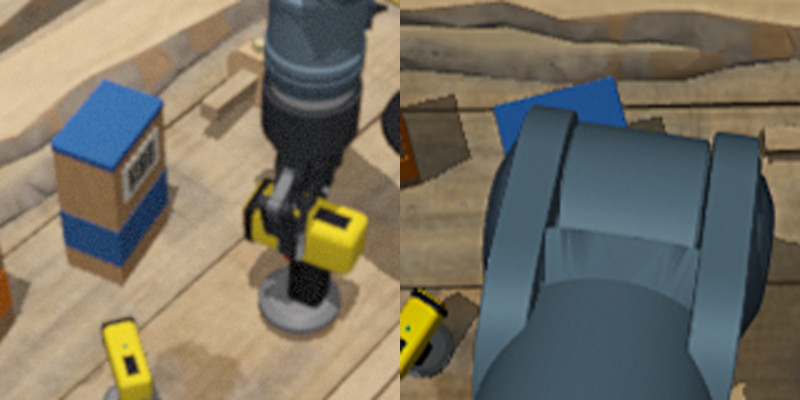

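The scanner is upright in front of the blue box: the window end is at crop (250,225) and the label at (142,162). I'll check height, tilt and label position from this view's depth.

```bash
python3 - <<'E'
from h import *
t=dict(np.load("scene2.npz")); P,ok=cloud(t); im=t["image"]; hsv=cv2.cvtColor(im,cv2.COLOR_RGB2HSV)
v,u=np.mgrid[0:480,0:640]
def roi(a,b,c,d): return ok&(u>=a)&(u<b)&(v>=c)&(v<d)
y=roi(325,390,225,280)&(hsv[...,0]>20)&(hsv[...,0]<35)&(hsv[...,1]>140); Q=P[y]; print("head",Q.min(0).round(3),Q.max(0).round(3),np.percentile(Q[:,2],[2,50,95,99]).round(3))
top=y&(P[...,2]>np.percentile(Q[:,2],99)-.008); Q=P[top]; A=np.c_[Q[:,:2],np.ones(len(Q))]; print("top plane",len(Q),np.linalg.lstsq(A,Q[:,2],rcond=None)[0].round(3),np.median(Q,0).round(3))
l=roi(273,295,202,242)&(hsv[...,1]<60); Q=P[l]; print("label",len(Q),((Q.min(0)+Q.max(0))/2).round(3),np.ptp(Q,0).round(3))
c=Q.mean(0); n=np.linalg.svd(Q-c)[2][2]; print("normal yaw",np.degrees(np.arctan2(n[1],n[0])),n)
f=roi(335,375,268,302)&(hsv[...,1]<50)&(hsv[...,2]>90); Q=P[f]; print("foot",len(Q),((Q.min(0)+Q.max(0))/2).round(3),np.ptp(Q,0).round(3),np.median(Q[:,2]))
E
```

```text
head [ 0.401 -0.149 -0.002] [0.504 0.056 0.207] [0.094 0.135 0.144 0.189]
top plane 11 [0.129 0.108 0.132] [0.449 0.045 0.192]
label 298 [0.604 0.023 0.113] [0.02  0.075 0.089]
normal yaw -165.7894055016131 [-0.96939693 -0.24548587 -0.00250598]
foot 487 [ 0.452 -0.008  0.018] [0.072 0.069 0.041] 0.03203350628394332
```

Everything agrees: label normal at 14.2°, foot centred within a few mm and head height about right. Holding.

Emit:
send_rows(
  steps=[
    {"gripper":0.1,"tx":0,"ty":0,"tz":0,"twist":0},
    {"gripper":0.1,"tx":0,"ty":0,"tz":0,"twist":0},
    {"gripper":0.1,"tx":0,"ty":0,"tz":0,"twist":0},
    {"gripper":0.1,"tx":0,"ty":0,"tz":0,"twist":0},
    {"gripper":0.1,"tx":0,"ty":0,"tz":0,"twist":0},
  ],
)

```text
t: 5.28
ee_pos: [0.459, -0.0123, 0.1077]
eef_rot: [180.0, -0.0, 14.3]
wrist_force: [-0.3, 0.7, -3.2]
width: 0.46
grip_force: 52.0
```

Emit:
send_rows(
  steps=[
    {"gripper":0.1,"tx":0,"ty":0,"tz":0,"twist":0},
    {"gripper":0.1,"tx":0,"ty":0,"tz":0,"twist":0},
    {"gripper":0.1,"tx":0,"ty":0,"tz":0,"twist":0},
    {"gripper":0.1,"tx":0,"ty":0,"tz":0,"twist":0},
    {"gripper":0.1,"tx":0,"ty":0,"tz":0,"twist":0},
  ],
)

```text
t: 5.7
ee_pos: [0.4585, -0.0121, 0.1072]
eef_rot: [180.0, 0.0, 14.3]
wrist_force: [-1.3, -1.0, -3.0]
width: 0.462
grip_force: 52.0
```

Emit:
send_rows(
  steps=[
    {"gripper":0.1,"tx":0,"ty":0,"tz":0,"twist":0},
    {"gripper":0.1,"tx":0,"ty":0,"tz":0,"twist":0},
    {"gripper":0.1,"tx":0,"ty":0,"tz":0,"twist":0},
    {"gripper":0.1,"tx":0,"ty":0,"tz":0,"twist":0},
    {"gripper":0.1,"tx":0,"ty":0,"tz":0,"twist":0},
  ],
)

```text
t: 6.12
ee_pos: [0.4586, -0.0121, 0.1073]
eef_rot: [180.0, -0.0, 14.3]
wrist_force: [-0.1, -0.0, -3.5]
width: 0.458
grip_force: 52.0
```

Emit:
send_rows(
  steps=[
    {"gripper":0.1,"tx":0,"ty":0,"tz":0,"twist":0},
    {"gripper":0.1,"tx":0,"ty":0,"tz":0,"twist":0},
    {"gripper":0.1,"tx":0,"ty":0,"tz":0,"twist":0},
    {"gripper":0.1,"tx":0,"ty":0,"tz":0,"twist":0},
    {"gripper":0.1,"tx":0,"ty":0,"tz":0,"twist":0},
  ],
)

```text
t: 6.53
ee_pos: [0.4586, -0.0121, 0.1073]
eef_rot: [180.0, 0.0, 14.3]
wrist_force: [0.9, -0.3, -2.5]
width: 0.464
grip_force: 52.1
```

Emit:
send_rows(
  steps=[
    {"gripper":0.1,"tx":0,"ty":0,"tz":0,"twist":0},
    {"gripper":0.1,"tx":0,"ty":0,"tz":0,"twist":0},
    {"gripper":0.1,"tx":0,"ty":0,"tz":0,"twist":0},
    {"gripper":0.1,"tx":0,"ty":0,"tz":0,"twist":0},
    {"gripper":0.1,"tx":0,"ty":0,"tz":0,"twist":0},
  ],
)

```text
t: 6.95
ee_pos: [0.4586, -0.0121, 0.1073]
eef_rot: [180.0, 0.0, 14.3]
wrist_force: [0.1, -0.3, -2.7]
width: 0.461
grip_force: 52.1
```

```bash
python3 - <<'E'
from h import *
st=read_state(); print(st["ee_pos"],st["eef_rot"],abs(st["qvel"]).max())
# foot vs tcp from pad-clear top view? refine pad with initial top view: dark outer edge rows
t=dict(np.load("top1.npz")); s=t
def ray(u,v,h):
    d=s["R"].T@np.array([(u-s["cx"])/s["fx"],(v-s["cy"])/s["fy"],1]); c=-s["R"].T@s["t"]; return c+d*(h-c[2])/d[2]
f=lambda a,b:(390+a/400*130,200+b/400*130)
# crop c1 left: pad left edge (90,222), bottom (195,328), upper-left (125,140)
p=np.array([ray(*f(*q),.004)[:2]*1000 for q in((90,222),(195,328),(125,140),(118,295),(290,275))])
A=np.c_[2*p,np.ones(len(p))]; q=np.linalg.lstsq(A,(p**2).sum(1),rcond=None)[0]; print("pad",q[:2],np.sqrt(q[2]+q[0]**2+q[1]**2))
y=np.radians(14.3); d=np.array([.483,-.3025])-st["ee_pos"][:2]; print("move at yaw14.3 tx,ty",d@[np.cos(y),np.sin(y)],d@[np.sin(y),-np.cos(y)])
E
```

```text
[ 0.45863129 -0.01205118  0.10730106] [1.79996452e+02 2.40342816e-04 1.43082469e+01] 0.12134254817232468
pad [ 483.89591652 -301.60844481] 70.20030551649634
move at yaw14.3 tx,ty -0.04812691267186076 0.28746852631053305
```

Emit:
send_rows(
  steps=[
    {"gripper":0.1,"tx":0,"ty":0,"tz":-0.02,"twist":0},
    {"gripper":0.1,"tx":-0.004,"ty":0.01,"tz":-0.03,"twist":0},
    {"gripper":0.1,"tx":-0.006,"ty":0.03,"tz":-0.01,"twist":0},
    {"gripper":0.1,"tx":-0.007,"ty":0.04,"tz":0,"twist":0},
    {"gripper":0.1,"tx":-0.007,"ty":0.04,"tz":0,"twist":0},
  ],
)

```text
t: 7.37
ee_pos: [0.466, -0.1355, 0.1688]
eef_rot: [179.9, -0.1, 14.4]
wrist_force: [-0.3, 0.9, -3.7]
width: 0.46
grip_force: 52.2
```

Emit:
send_rows(
  steps=[
    {"gripper":0.1,"tx":-0.007,"ty":0.04,"tz":0,"twist":0},
    {"gripper":0.1,"tx":-0.007,"ty":0.04,"tz":0,"twist":0},
    {"gripper":0.1,"tx":-0.006,"ty":0.035,"tz":0,"twist":0},
    {"gripper":0.1,"tx":-0.004,"ty":0.03,"tz":0,"twist":0},
    {"gripper":0.1,"tx":0,"ty":0.022,"tz":0,"twist":0},
  ],
)

```text
t: 7.78
ee_pos: [0.4826, -0.3053, 0.1671]
eef_rot: [179.9, 0.0, 14.2]
wrist_force: [0.2, 0.4, -2.7]
width: 0.459
grip_force: 52.2
```

Emit:
send_rows(
  steps=[
    {"gripper":0.1,"tx":0,"ty":0,"tz":0.02,"twist":0},
    {"gripper":0.1,"tx":0,"ty":0,"tz":0.025,"twist":0},
    {"gripper":0.1,"tx":0,"ty":0,"tz":0.015,"twist":0},
    {"gripper":0.1,"tx":0,"ty":0,"tz":0.006,"twist":0},
    {"gripper":0.1,"tx":0,"ty":0,"tz":0,"twist":0},
  ],
)

```text
t: 8.2
ee_pos: [0.4817, -0.301, 0.0994]
eef_rot: [-179.8, 0.1, 14.3]
wrist_force: [-1.0, 0.1, -3.2]
width: 0.463
grip_force: 52.3
```

Emit:
send_rows(
  steps=[
    {"gripper":0.1,"tx":0,"ty":0,"tz":0,"twist":0},
    {"gripper":0.1,"tx":0,"ty":0,"tz":0,"twist":0},
    {"gripper":0.1,"tx":0,"ty":0,"tz":0,"twist":0},
  ],
)

```text
t: 8.45
ee_pos: [0.4841, -0.3027, 0.1028]
eef_rot: [179.9, -0.1, 14.3]
wrist_force: [-0.3, -0.2, -2.8]
width: 0.462
grip_force: 52.3
```

```bash
python3 - <<'E'
from h import *
st=read_state(); print(st["ee_pos"],st["eef_rot"],st["wrist_force"])
w=snap("top"); t=snap("scene")
a=cv2.resize(t["image"][100:260,360:520],(400,400),interpolation=cv2.INTER_CUBIC); b=cv2.resize(w["image"][200:330,390:520],(400,400),interpolation=cv2.INTER_CUBIC)
cv2.imwrite("pics/c3.png",np.hstack([a,b])[:,:,::-1])
E
```

```text
[ 0.48408786 -0.30268103  0.10284071] [ 1.79863887e+02 -9.84522231e-02  1.43245854e+01] [-0.33540305 -0.22957278 -2.816407  ]
```

View pics/c3.png

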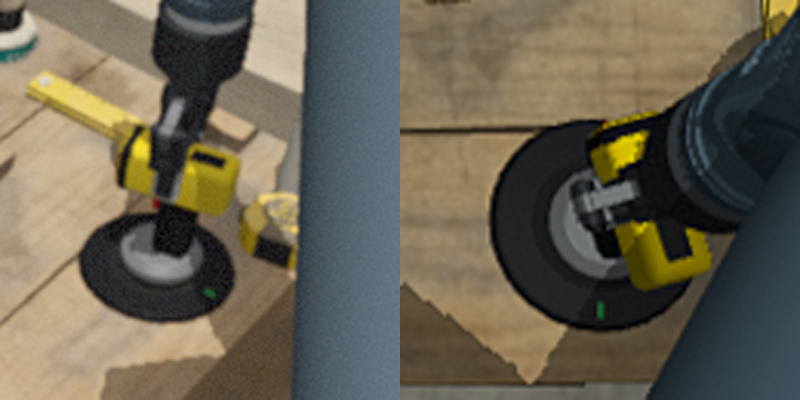

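The foot, at (162,250) in the left crop, sits over the middle of the pad at (157,267), a few mm above it. Lowering gently.

Emit:
send_rows(
  steps=[
    {"gripper":0.1,"tx":0,"ty":0,"tz":0.003,"twist":0},
    {"gripper":0.1,"tx":0,"ty":0,"tz":0.002,"twist":0},
    {"gripper":0.1,"tx":0,"ty":0,"tz":0.001,"twist":0},
    {"gripper":0.1,"tx":0,"ty":0,"tz":0,"twist":0},
    {"gripper":0.1,"tx":0,"ty":0,"tz":0,"twist":0},
  ],
)

```text
t: 8.97
ee_pos: [0.4829, -0.3019, 0.0951]
eef_rot: [-180.0, 0.0, 14.3]
wrist_force: [0.2, -0.4, -2.6]
width: 0.462
grip_force: 52.4
```

Emit:
send_rows(
  steps=[
    {"gripper":0.1,"tx":0,"ty":0,"tz":0.001,"twist":0},
    {"gripper":0.1,"tx":0,"ty":0,"tz":0.001,"twist":0},
    {"gripper":0.1,"tx":0,"ty":0,"tz":0,"twist":0},
    {"gripper":0.1,"tx":0,"ty":0,"tz":0,"twist":0},
    {"gripper":0.1,"tx":0,"ty":0,"tz":0,"twist":0},
  ],
)

```text
t: 9.38
ee_pos: [0.4831, -0.302, 0.0947]
eef_rot: [180.0, -0.0, 14.3]
wrist_force: [-2.8, 2.0, 6.9]
width: 0.463
grip_force: 53.6
```

The force swung from -2.6 to +6.9 N at the expected height, so the foot is on the pad. Releasing.

Emit:
send_rows(
  squeeze=20,
  steps=[
    {"gripper":0.1,"tx":0,"ty":0,"tz":0,"twist":0},
    {"gripper":0.1,"tx":0,"ty":0,"tz":0,"twist":0},
    {"gripper":0.5,"tx":0,"ty":0,"tz":0,"twist":0},
    {"gripper":0.6,"tx":0,"ty":0,"tz":0,"twist":0},
    {"gripper":0.7,"tx":0,"ty":0,"tz":0,"twist":0},
  ],
)

```text
t: 9.8
ee_pos: [0.4835, -0.3024, 0.0936]
eef_rot: [179.9, -0.0, 14.3]
wrist_force: [0.5, -0.8, -0.2]
width: 0.698
grip_force: 0.0
```

Emit:
send_rows(
  steps=[
    {"gripper":1,"tx":0,"ty":0,"tz":0,"twist":0},
    {"gripper":1,"tx":0,"ty":0,"tz":0,"twist":0},
    {"gripper":1,"tx":0,"ty":0,"tz":0,"twist":0},
    {"gripper":1,"tx":0,"ty":0,"tz":0,"twist":0},
    {"gripper":1,"tx":0,"ty":0,"tz":-0.02,"twist":0},
  ],
)

```text
t: 10.22
ee_pos: [0.4807, -0.3002, 0.1098]
eef_rot: [-179.7, 0.3, 14.3]
wrist_force: [0.1, 0.5, -0.1]
width: 1.002
grip_force: 0.0
```

Emit:
send_rows(
  steps=[
    {"gripper":1,"tx":0,"ty":0,"tz":-0.03,"twist":0},
    {"gripper":1,"tx":0,"ty":0,"tz":-0.03,"twist":0},
    {"gripper":1,"tx":0,"ty":0,"tz":-0.03,"twist":0},
    {"gripper":1,"tx":0,"ty":0,"tz":-0.04,"twist":0},
    {"gripper":1,"tx":0,"ty":0,"tz":0,"twist":0},
  ],
)

```text
t: 10.63
ee_pos: [0.486, -0.3043, 0.2514]
eef_rot: [179.4, -0.4, 14.3]
wrist_force: [1.4, -0.9, 0.3]
width: 0.999
grip_force: 0.0
```

Emit:
send_rows(
  steps=[
    {"gripper":1,"tx":0,"ty":0,"tz":0,"twist":0},
    {"gripper":1,"tx":0,"ty":0,"tz":0,"twist":0},
    {"gripper":1,"tx":0,"ty":0,"tz":0,"twist":0},
  ],
)

```text
t: 10.88
ee_pos: [0.4824, -0.3015, 0.2418]
eef_rot: [-179.9, 0.1, 14.3]
wrist_force: [-0.8, 0.5, -0.5]
width: 1.003
grip_force: 0.0
```

```bash
python3 - <<'E'
from h import *
st,s,P,ok=wcloud("w4"); print(st["t"],st["ee_pos"],st["wrist_force"],st["width"])
v,u=np.mgrid[0:480,0:640]; hsv=cv2.cvtColor(s["image"],cv2.COLOR_RGB2HSV)
m=ok&(P[...,2]>.115)&(P[...,2]<.14)&(u>270)&(u<375)&(v<330)&(hsv[...,1]>120)
Q=P[m]; print(cv2.minAreaRect((Q[:,:2]*1000).astype(np.float32)),np.median(Q[:,2])); A=np.c_[Q[:,:2],np.ones(len(Q))]
t=snap("scene"); b=cv2.resize(t["image"][100:300,240:490],(400,320)); a=cv2.resize(s["image"],(400,300)); a=cv2.copyMakeBorder(a,0,20,0,0,cv2.BORDER_CONSTANT); cv2.imwrite("pics/c4.png",np.hstack([a,b])[:,:,::-1])
w=snap("top"); P,ok=cloud(w)
for R in((250,335,150,235),(150,240,140,225)):
    k=ok&(u>R[0])&(u<R[1])&(v>R[2])&(v<R[3])&(P[...,2]>.15)&(P[...,2]<.17); print(k.sum(),np.median(P[k],0).round(4))
E
```

```text
10.8833 [ 0.4823787  -0.30149641  0.24181267] [-0.83916203  0.53215112 -0.47673091] 1.0026312849995218
((483.89520263671875, -301.6950988769531), (97.99190521240234, 39.835792541503906), 13.627045631408691) 0.13034869054244796
1671 [0.631  0.033  0.1589]
1673 [0.6522 0.2104 0.1588]
```

View pics/c4.png

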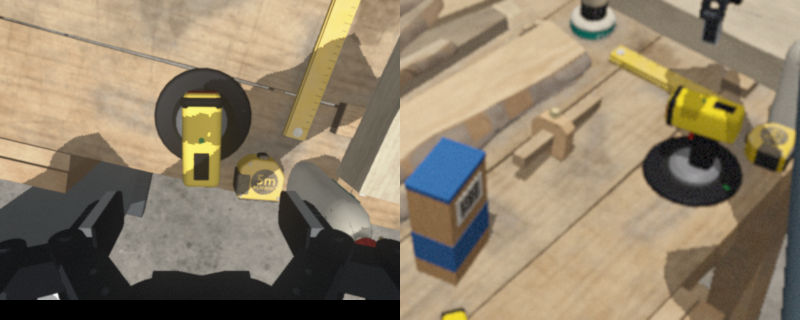

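The scanner stands upright in the middle of the pad at (695,165), head top at 0.130 m. The gripper is clear of it and the boxes have not moved. Handing in.

```bash
python3 -c "
from station import r
print(r.hand_in())"
```

```text
the job is handed in; nothing more can be done
None
```

The scanner was held still at the blue box's label for about 2 s, stood back upright on the middle of its pad and let go; the boxes did not move, and the job is handed in (no verdict was returned).

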